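# Swap the brackets and hold the new one against the sprung fence

### The job

The vial holder (two round sockets) on the jig is finished and the hook bracket (two upturned horns) waits in the steel tray: swap them, so that the vial holder stands released and flat in the tray, and the hook bracket stands flat on the jig, in the middle of the sprung fence with its flange square against it. Then be my third hand: press the hook bracket against the fence steadily with about 10 N, which pushes the fence back to about the middle of its travel, and finish while still holding it pressed like that, so that I can screw it. Never press harder than 25 N, do not tip either of the two over, and leave the gel bottle, the small vial and the swab pot where they are.

Things in the scene. Friction and masses are not known exactly. Their poses are not given: they have to be found in the camera images.
- jig: Fixed dark steel jig. Bed plate, top 10 mm above the bench, reaching x -75 to +145 mm, y -65 to +65; origin at bench height under the place where the part stands. x points to the fence: the pressing direction. Behind the fence a fixed block, top 44 mm above the bench, x 124 to 140.
- fence_face (a point): Middle of the sprung aluminium fence's face, at present; moves with it; axes as the jig's. At rest 60 mm along x from the jig's origin, y = 0. Fence 120 mm wide (y), 12 thick, top 39.5 mm above the bench.
- fence (a joint): How far the sprung fence is pushed back along the jig's +x, in m: 0 at rest, 0.028 at its stop. Springs give 0.7 N per mm from 0 (10 N at 0.014).
- tray: Fixed shallow steel tray, 130 x 150 mm outside (x, y), walls 4 mm, rim 14 mm and inner floor 4 mm above the bench. Origin under its centre at bench height. Holds one holder. The bench between tray and jig is free (180 mm or more) for putting something down meanwhile.
- vial_holder_mid (a point): White plastic finished part, first on the jig, flange to the fence. Foot 80x96x8 mm, x -37 to +43. On its +x edge a flange 6 thick, 96 wide, top 32 mm above the underside; its face at x=+43 goes to the fence. Central web 12 mm thick (x), 44 wide (y), top at 88: grip its bare top 35 mm, fingers closing along x. Beside the web two open round sockets, 25 mm wide, at y=+-36, heights 34 to 60. Point: mid-web, 44 mm above the underside; z up. 0.17-0.35 kg.
- hook_bracket_mid (a point): White plastic part to be held, first in the tray. Foot 80x96x8 mm, x -37 to +43. On its +x edge a flange 6 thick, 96 wide, top 32 mm above the underside; its face at x=+43 goes to the fence. Central web 12 mm thick (x), 44 wide (y), top at 88: grip its bare top 35 mm, fingers closing along x. Beside the web 10 mm bars go out to y=+-41 at height 45 and turn up to 83: two horns. Point: mid-web, 44 mm above the underside; z up. 0.17-0.35 kg.
- gel_bottle: Bystander: clear bottle, 48 mm diameter, 110 mm tall, outside of the work on the robot's left. Origin under its centre.
- vial: Bystander: small glass vial, 26 mm diameter, 45 mm tall, beyond the free place between tray and jig. Origin under its centre.
- swab_pot: Bystander: open steel pot, 70 mm diameter, 50 mm tall, outside of the work on the robot's right. Origin under its centre.
Not all that is in view belongs to the job. What is shaped like the part that bears hook_bracket_mid but pink or purple is not meant.

How it is judged (in metres and radians):
On the way:
1. the vial holder stands flat in the tray, let go (x of vial_holder_mid in the frame of tray between -0.04 and 0.04 m and y of vial_holder_mid in the frame of tray between -0.045 and 0.045 m and z of vial_holder_mid in the frame of tray below 0.053 m and angle between vial_holder_mid's own z axis and vertical below 0.06 rad and contact force between the fingers and vial_holder below 0.1 N and linear speed of vial_holder below 0.02 m/s), for 0.2 s.
At the end, for the whole second after the job is handed in: Vial holder flat (0.06 rad) on the tray floor, let go, at rest. Hook bracket on the jig bed (within 6 mm, tilt under 0.07 rad), within 12 mm of the middle of the fence and 0.09 rad of square, at rest, held by the robot, pressing the fence with 6 to 14 N (pushed back about 9 to 20 mm) (all of step 1 and contact force between hook_bracket and fence between 6 and 14 N and y of hook_bracket_mid in the frame of jig between -0.012 and 0.012 m and angle between the x axis of hook_bracket_mid and the x axis of jig, either way round below 0.09 rad and angle between hook_bracket_mid's own z axis and vertical below 0.07 rad and z of hook_bracket_mid in the frame of jig below 0.06 m and x of fence_face in the frame of hook_bracket_mid above 0.035 m and linear speed of hook_bracket below 0.01 m/s and velocity of joint fence between -0.01 and 0.01 m/s and contact force between any of the fingers, the arm and hook_bracket above 2 N); the arm keeps its last pose, push and grip.
It fails at once if the fence is pressed with more than 25 N (contact force between anything else and fence above 25 N).
It fails at once if one of the two holders is tipped over (angle between any of vial_holder_mid, hook_bracket_mid's own z axis and vertical above 0.6 rad).
It fails at once if a bystander is moved by more than 30 mm (distance of any of gel_bottle, vial, swab_pot from where it was at the start of the episode above 0.03 m).
It also fails if it takes over 64 s, if anything falls off the work surface, if the arm or the gripper's body presses on something with over 40 N, if the wrist force passes 120 N, or if a joint passes its speed limit or range.

### The arm

A 6-joint arm with a two-finger parallel gripper is mounted at the origin on the work surface. World frame = base frame: x ahead of the robot, y to its left, z up, the work surface at z = 0. Lengths are in mm, angles in rad, forces in N, time in s.
With the tool pointing down it reaches from about 275 to 750 mm from the base axis. Payload 10.2 kg.
Tool frame: the origin (TCP) lies midway between the tips of the shut fingers; the grasp point (between the pads) lies 19 mm behind it; z points along the fingers, y is the line along which they close (so a half turn about z gives the same grasp; the last joint's range is limited). The gripper opens to 85 mm and grips with 20 to 120 N. Pads are 22 mm wide; open, the fingers measure 114 mm over their backs; the gripper's body (76 mm by 85 mm) begins 54 mm behind the grasp point. The pads swing forward as they close: fully open they stand 13 mm farther back than shut.
Start: joints at [1.06, 0.313, 1.498, -0, 1.331, -0.223], TCP at [149.031, 503.409, 231.294] pointing down, gripper open.
Joint ranges: [-2.94, 2.94], [-0.97, 2.17], [0.19, 2.56], [-1.23, 4.37], [0.02, 3.11], [-2.88, 2.88]. Speed limits (rad/s): [2.39, 2.39, 3.01, 3.14, 3.14, 3.14].

### API

Orientations are given as a unit quaternion [w, x, y, z].
In Python, from rig import ctrl gives the robot as it stands.
- The arm moves only by the tool send_rows, never from a script. Its argument "targets" is a list of rows, each a list of 7 numbers: the closure, from -1 (fully open) to 1 (shut), so that 0 is half open, then the shift along the tool's x, y, z in m, then the turn, a rotation vector about the tool's x, y, z in rad. In form: [[claw, dx, dy, dz, ax, ay, az], ...]. A call has exactly 10 rows; each row shifts and turns the commanded pose from where the row before left it, along the tool's axes as they then stand; what a row does not reach is not made up. A row lasts 1/8 s, in which the tool goes at most 62.5 mm and 10.7 degrees, less where a joint would pass 70% of its speed; a pose out of reach is approached as far as the arm can. A call with a gripper value outside its range is refused whole. The fingers move at their own pace and stop on an object; "squeeze" is the grip in N (left out, the last holds). Time passes only in rows, so rows that do not move let the fingers close, or fill a call up. It gives the time, the measured TCP pose, the force, the opening and the grip force at its end, in the units of the state.
- ctrl.sense(): the state, without advancing time (a new reading comes with each control period).
- ctrl.capture(name): name is "scene" or "top" or "wrist"; returns a dict with "img" (400x640x3 uint8, red, green, blue), "camera_matrix" (3x3 intrinsics, pixels), "R" (3x3) and "t" (3): a world point X has camera coordinates R X + t. Camera axes: x right, y down, z forward; pixel columns grow to the right and rows downward; lengths in mm; the calibration is good to about 2 mm. A picture is of the moment at which its call begins. There is no depth.
- ctrl.finish_job(): hands the job in; it is judged then, once.
Trained networks look in a picture, given as the dict that the camera call returned (one of the last four; its "shot" number tells which), for a name from the list of things; names that differ only in an ending like _2 or _b are one class to them, and where a whole thing is asked for, a point or a joint stands for the part that bears it (a point fixed in the world has none). Each returns a list of dicts, best first, with "score" (0 to 1); they miss things now and then, are a little off and sometimes report something else, mostly with a low value. They report only what shows in the picture. A call takes as long as a camera call. They do not tell look-alikes from the thing itself.
- ctrl.boxes_of(query, picture): "extent" ([left, top, width, height] in pixels, round what is visible of it).
- ctrl.landmark_of(query, picture): "point" ([column, row] in pixels: a listed point, or the origin of a listed thing).
The state is a dict: "time_s": time; "joints": joint angles; "dq": joint speeds; "tau": joint torques, N m; "eef_pos": TCP position; "ee_rot": TCP orientation; "force": force on the tool from outside, world axes, zero at the start; "wrist_torque": the same for the moment, N m; "grip_width": opening from 0.0 (shut) to 1.0 (fully open); "grip_force": force on a finger pad.
Only numpy, scipy, OpenCV 4.12 (cv2) and the standard library are available. Lean on these libraries where they do the work, as an engineer would, in place of code of your own. Each camera call takes 0.05 s, during which the arm holds its last target. There are 200 camera calls.

## Working session

There is one attempt and no reset: what is moved stays moved. The work goes in short steps, Python scripts to look and compute and a tool call to move; the robot and the scene stay as the last step left them, time stands still between calls to the robot, and variables do not carry over. Pictures are saved under pics/ and viewed, at most 10 in all, crops included, and the job is handed in when it is done.

Besides the shell and the picture viewer there is one more tool, called after "Call:" as name([rows], argument=value, ...), one row to a line, values as JSON. send_rows: Moves the arm, as the interface text tells. Its arguments: {"type":"object","properties":{"targets":{"type":"array"},"squeeze":{"type":"number"}},"required":["targets"]}

```bash
mkdir -p pics; ls
cat > h.py <<'E'
import numpy as np, cv2
from rig import ctrl
def save(p,n): cv2.imwrite(f'pics/{n}.png',p['img'][:,:,::-1])
def ray(p,uv):
    K,R,t=[np.array(p[k],float) for k in('camera_matrix','R','t')]
    c=-R.T@t; d=R.T@np.linalg.inv(K)@np.array([uv[0],uv[1],1.]); return c,d
def atz(p,uv,z):
    c,d=ray(p,uv); return c+d*(z-c[2])/d[2]
def proj(p,X):
    K,R,t=[np.array(p[k],float) for k in('camera_matrix','R','t')]
    q=K@(R@np.array(X,float)+t); return q[:2]/q[2]
E
python3 - <<'E'
from h import *
np.set_printoptions(precision=1,suppress=True)
Z=dict(jig=0,fence_face=25,tray=0,vial_holder_mid=54,hook_bracket_mid=48,gel_bottle=0,vial=0,swab_pot=0)
ims=[]
for cam in('top','scene'):
    p=ctrl.capture(cam); ims.append(p); save(p,cam+'0')
    print(cam,'campos',ray(p,(0,0))[0])
    for n,z in Z.items():
        for r in ctrl.landmark_of(n,p)[:3]: print(n,round(r['score'],2),np.array(r['point']),atz(p,r['point'],z)[:2])
s=ctrl.sense();print(s)
E
```

```text
pics
top campos [ 307.8   13.2 1789.5]
jig 0.61 [397.8 224.8] [ 496.8 -244.8]
fence_face 0.65 [393.1 204.5] [ 566.3 -228.1]
tray 0.64 [258.  225.8] [506.  251.8]
vial_holder_mid 0.84 [405.2 219.6] [ 508.4 -263.3]
vial_holder_mid 0.4 [326.8 164.9] [708.6   1.9]
hook_bracket_mid 0.89 [258.8 224.6] [504.7 242.6]
hook_bracket_mid 0.86 [302.  191.4] [617.5  90.9]
hook_bracket_mid 0.59 [251.1 171.9] [691.8 268.8]
gel_bottle 0.72 [192.6 252.8] [416.2 483.2]
vial 0.57 [330.2 166. ] [716.7 -10.7]
swab_pot 0.86 [470.7 254.8] [ 384.4 -495.5]
scene campos [1528.9 -133.9 1012.7]
jig 0.93 [229.3 205.9] [ 497.4 -254.2]
fence_face 0.72 [233.9 216.1] [ 565.1 -239. ]
tray 0.75 [394.6 189.8] [501.  239.1]
vial_holder_mid 0.87 [221.6 194.8] [ 504.7 -268.8]
hook_bracket_mid 0.81 [394.8 177.8] [499.8 234.8]
hook_bracket_mid 0.69 [422.5 224.2] [690.5 261.3]
hook_bracket_mid 0.6 [354.  216.3] [635.6  86.3]
gel_bottle 0.68 [459.7 161.3] [402.2 477.8]
vial 0.69 [327.7 255.9] [722.5   1. ]
swab_pot 0.81 [147.5 188.4] [ 386.1 -499. ]
{'time_s': 0.9, 'joints': array([ 1.1,  0.3,  1.5, -0. ,  1.3, -0.2]), 'dq': array([-0.,  0.,  0., -0., -0.,  0.]), 'tau': array([  0. , -41.2, -26. ,  -0. ,   0. ,  -0. ]), 'eef_pos': array([149. , 503.4, 231.3]), 'ee_rot': array([-0. ,  0.1,  1. , -0. ]), 'force': array([-0.4, -0.3, -0.4]), 'wrist_torque': array([0. , 0.1, 0. ]), 'grip_force': 0.0, 'grip_width': 1.0021502382968186}
```

Run:
```python
import cv2,numpy as np
a=cv2.imread('pics/top0.png'); b=cv2.imread('pics/scene0.png')
a=cv2.resize(a[130:290,180:490],None,fx=2.5,fy=2.5,interpolation=3)[:400,:775]
cv2.imwrite('pics/topc.png',a)
b=cv2.resize(b[120:280,120:490],None,fx=2.1,fy=2.1,interpolation=3); cv2.imwrite('pics/scenec.png',b)
```

```text
(no output)
```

View pics/topc.png

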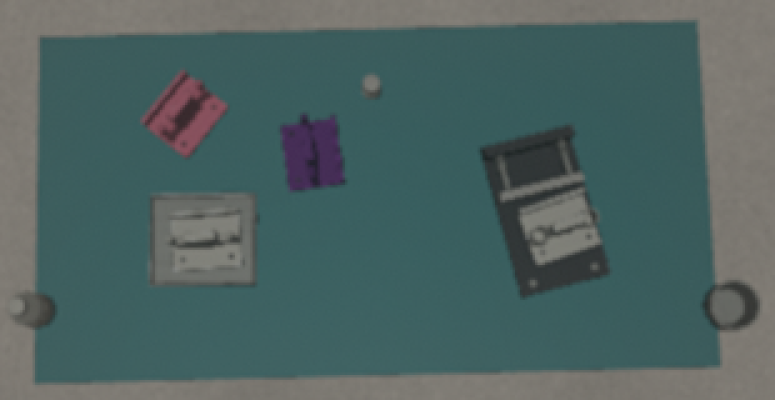

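View pics/scenec.png

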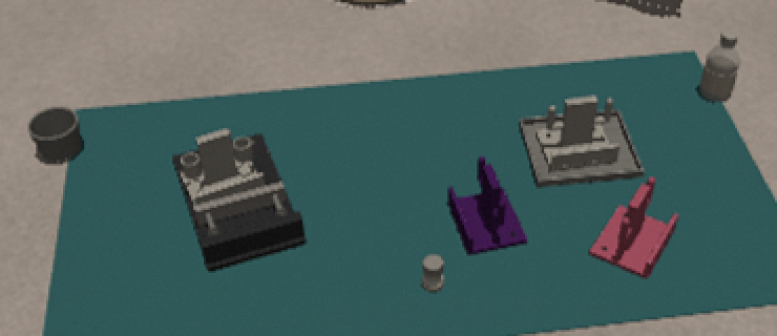

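The top view shows the hook bracket in the tray (crop 205,240) and the vial holder on the jig (crop 560,230). The jig is yawed about +15°, with its fence up and to the left. The pink and purple look-alikes are at crop (185,115) and (315,155). The scene view agrees, and the bench around x 450, y -20 is free.

```bash
cat >> h.py <<'E'
from scipy.spatial.transform import Rotation as Ro
def plan(pos,yaw,n,cl,m=None,src=None):
    """yaw: world direction (deg) of tool y, mod 180, tool down; n rows moving"""
    s=ctrl.sense(); p=np.array(s['eef_pos']); q=s['ee_rot']; R=Ro.from_quat([q[1],q[2],q[3],q[0]]).as_matrix()
    if src is not None: p=np.array(src,float)
    y=np.radians(yaw); best=None
    for k in(0,np.pi):
        Y=np.array([np.cos(y+k),np.sin(y+k),0]);Z=np.array([0,0,-1.]);T=np.c_[np.cross(Y,Z),Y,Z]
        w=Ro.from_matrix(R.T@T).as_rotvec()
        jf=s['joints'][5]
        print('opt',k>0,np.round(w,3),'|w|deg',round(np.degrees(np.linalg.norm(w)),1),'j6',round(jf,2))
        if best is None or np.linalg.norm(w)<np.linalg.norm(best): best=w
    d=(np.array(pos)-p)/1000/n; w=best/n
    for i in range(n):
        print([cl]+[round(float(v),4) for v in R.T@d]+[round(float(v),4) for v in w]); R=R@Ro.from_rotvec(w).as_matrix()
E
python3 - <<'E'
from h import *
s=ctrl.sense(); print(np.round(s['ee_rot'],4))
plan([495,240,210],2,9,-1)
E
```

```text
[-0.      0.1434  0.9897 -0.    ]
opt False [-0.     0.     1.248] |w|deg 71.5 j6 -0.22
opt True [-0.    -0.    -1.894] |w|deg 108.5 j6 -0.22
[-1, -0.0452, -0.0171, 0.0024, -0.0, 0.0, 0.1387]
[-1, -0.0471, -0.0107, 0.0024, -0.0, 0.0, 0.1387]
[-1, -0.0481, -0.0041, 0.0024, -0.0, 0.0, 0.1387]
[-1, -0.0482, 0.0026, 0.0024, -0.0, 0.0, 0.1387]
[-1, -0.0474, 0.0092, 0.0024, -0.0, 0.0, 0.1387]
[-1, -0.0457, 0.0157, 0.0024, -0.0, 0.0, 0.1387]
[-1, -0.0431, 0.0218, 0.0024, -0.0, 0.0, 0.1387]
[-1, -0.0397, 0.0276, 0.0024, -0.0, 0.0, 0.1387]
[-1, -0.0355, 0.0328, 0.0024, -0.0, 0.0, 0.1387]
```

Call:
send_rows([
  [-1, -0.0452, -0.0171, 0.0024, 0, 0, 0.1387],
  [-1, -0.0471, -0.0107, 0.0024, 0, 0, 0.1387],
  [-1, -0.0481, -0.0041, 0.0024, 0, 0, 0.1387],
  [-1, -0.0482, 0.0026, 0.0024, 0, 0, 0.1387],
  [-1, -0.0474, 0.0092, 0.0024, 0, 0, 0.1387],
  [-1, -0.0457, 0.0157, 0.0024, 0, 0, 0.1387],
  [-1, -0.0431, 0.0218, 0.0024, 0, 0, 0.1387],
  [-1, -0.0397, 0.0276, 0.0024, 0, 0, 0.1387],
  [-1, -0.0355, 0.0328, 0.0024, 0, 0, 0.1387],
  [-1, 0, 0, 0, 0, 0, 0],
], squeeze=60)

```text
time_s: 2.15
eef_pos: [496.7, 238.1, 209.1]
ee_rot: [-0.0, 0.696, 0.718, -0.0]
force: [-0.5, 0.2, -0.7]
grip_width: 1.0
grip_force: 0.0
```

Run:
```python
from h import *
np.set_printoptions(precision=1,suppress=True)
p=ctrl.capture('wrist'); save(p,'w1'); print(ctrl.sense()['eef_pos'],ctrl.sense()['ee_rot'],ray(p,(0,0))[0])
for n,z in dict(hook_bracket_mid=48,tray=0).items():
    for r in ctrl.landmark_of(n,p)[:2]: print(n,r['score'],np.array(r['point']),atz(p,r['point'],z))
```

```text
[495.5 239.3 209.3] [-0.   0.7  0.7 -0. ] [494.6 314.5 350.9]
hook_bracket_mid 0.85 [331.9 182.1] [503.8 235.5  48. ]
hook_bracket_mid 0.81 [531.3 155.8] [680.3 264.9  48. ]
```

View pics/w1.png

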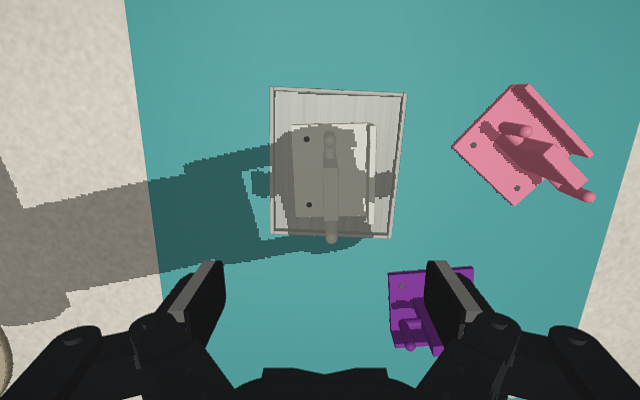

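The wrist view shows the hook bracket standing in the tray, web top at about (331,188) and horns at (329,140) and (331,237). Its flange edge runs from (375,124) to (369,224), and the tray corners are (272,87), (406,94), (391,237) and (271,233).

Run:
```python
from h import *
np.set_printoptions(precision=1,suppress=True)
p=ctrl.capture('wrist')
def seg(n,a,b,z):
    A=atz(p,a,z);B=atz(p,b,z);d=A-B;print(n,(A+B)[:2]/2,np.linalg.norm(d),'xyaw',np.degrees(np.arctan2(d[1],d[0]))-90)
seg('flange',(375,124),(369,224),36)
seg('horns',(329,140),(331,237),80)
seg('trayR',(406,94),(391,237),14)
seg('trayL',(272,87),(271,233),14)
c=np.mean([atz(p,u,14) for u in((272,87),(406,94),(391,237),(271,233))],0);print('tray c',c)
g=cv2.resize(p['img'][80:250,250:420,::-1],None,fx=3.5,fy=3.5,interpolation=3);cv2.imwrite('pics/w1c.png',g)
for n in['hook_bracket_mid']: print([r for r in ctrl.boxes_of(n,p)[:2]])
plan([503,237,58],0,4,-1)
```

```text
flange [539.3 241.9] 96.76806426499246 xyaw 1.0707232498215262
horns [499.2 239. ] 82.91695480419902 xyaw 3.4656315554911856
trayR [568.4 244. ] 146.18858666587283 xyaw -0.15974242297914998
trayL [441.5 244.9] 147.9146109935342 xyaw -0.9774276063610898
tray c [504.9 244.4  14. ]
[{'extent': [452.0, 88.0, 148.0, 122.1], 'score': 0.85}, {'extent': [294.9, 123.7, 86.3, 123.1], 'score': 0.62}]
opt False [ 0. -0.  0.] |w|deg 2.1 j6 0.2
opt True [ 0.   0.  -3.1] |w|deg 177.9 j6 0.2
[-1, -0.0011, 0.0021, 0.038, 0.0, -0.0, 0.0092]
[-1, -0.001, 0.0022, 0.038, 0.0, -0.0, 0.0092]
[-1, -0.001, 0.0022, 0.038, 0.0, -0.0, 0.0092]
[-1, -0.001, 0.0022, 0.038, 0.0, -0.0, 0.0092]
```

View pics/w1c.png

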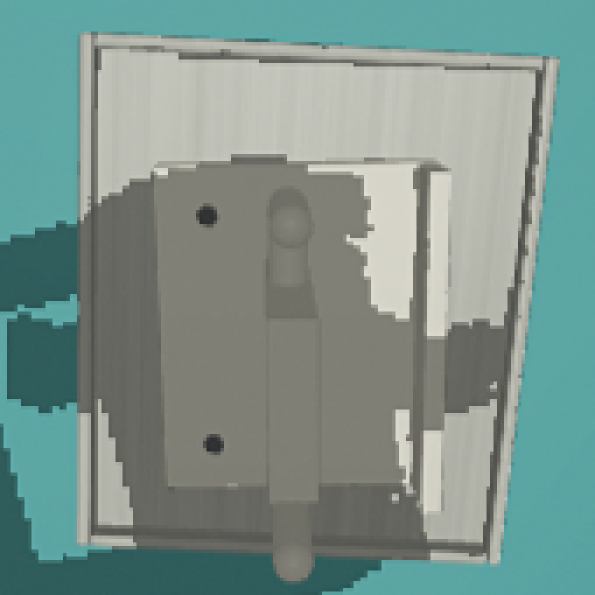

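Run:
```python
from h import *
np.set_printoptions(precision=1,suppress=True)
p=ctrl.capture('wrist')
def seg(n,a,b,z):
    f=lambda u:(250+u[0]/3.5,80+u[1]/3.5)
    A=atz(p,f(a),z);B=atz(p,f(b),z);d=A-B;print(n,(A+B)[:2]/2,np.linalg.norm(d),'xyaw',np.degrees(np.arctan2(d[1],d[0]))-90)
seg('flange',(452,170),(441,512),36)
seg('horns',(291,228),(293,562),84)
seg('foot',(153,180),(168,487),12)
seg('holes',(206,215),(213,444),12)
seg('web',(292,318),(293,501),92)
plan([501,239,56],2,4,-1)
```

```text
flange [544.9 239.1] 95.20061002245981 xyaw 2.9431813263853996
horns [502.  236.8] 81.05555470439653 xyaw 2.8608808958831276
foot [465.8 232.9] 91.5638358063859 xyaw 3.3840146133740348
holes [480.  235.4] 68.1083214607602 xyaw 3.0634650151159093
web [501.9 237. ] 43.352972620110826 xyaw 2.8381106886236154
opt False [ 0. -0.  0.] |w|deg 0.1 j6 0.2
opt True [ 0.   0.  -3.1] |w|deg 179.9 j6 0.2
[-1, -0.0005, 0.0016, 0.0385, 0.0001, -0.0, 0.0004]
[-1, -0.0005, 0.0016, 0.0385, 0.0001, -0.0, 0.0004]
[-1, -0.0005, 0.0016, 0.0385, 0.0001, -0.0, 0.0004]
[-1, -0.0005, 0.0016, 0.0385, 0.0001, -0.0, 0.0004]
```

Call:
send_rows([
  [-1, -0.001, 0.002, 0.04, 0, 0, -0.016],
  [-1, -0.001, 0.002, 0.04, 0, 0, 0],
  [-1, 0, 0.002, 0.04, 0, 0, 0],
  [-1, 0, 0, 0.033, 0, 0, 0],
  [1, 0, 0, 0, 0, 0, 0],
  [1, 0, 0, 0, 0, 0, 0],
  [1, 0, 0, 0, 0, 0, 0],
  [1, 0, 0, 0, 0, 0, 0],
  [1, 0, 0, 0, 0, 0, 0],
  [1, 0, 0, 0, 0, 0, 0],
], squeeze=60)

```text
time_s: 3.7
eef_pos: [501.7, 238.6, 57.8]
ee_rot: [0.001, 0.689, 0.725, 0.001]
force: [0.9, 0.1, 6.2]
grip_width: 0.131
grip_force: 59.5
```

Run:
```python
from h import *
s=ctrl.sense(); print(s['eef_pos'],s['ee_rot'])
plan([450,-30,85],2.9,6,1)
```

```text
[501.71447099 238.56160302  57.76748941] [5.49110457e-04 6.88942731e-01 7.24815019e-01 8.94538913e-04]
opt False [ 0.002 -0.     0.   ] |w|deg 0.1 j6 0.18
opt True [ 1.000e-03  3.000e-03 -3.141e+00] |w|deg 180.0 j6 0.18
[1, -0.0443, -0.0109, -0.0046, 0.0003, -0.0001, 0.0]
[1, -0.0443, -0.0109, -0.0046, 0.0003, -0.0001, 0.0]
[1, -0.0443, -0.0109, -0.0046, 0.0003, -0.0001, 0.0]
[1, -0.0443, -0.0109, -0.0046, 0.0003, -0.0001, 0.0]
[1, -0.0443, -0.0109, -0.0046, 0.0003, -0.0001, 0.0]
[1, -0.0443, -0.0109, -0.0045, 0.0003, -0.0001, 0.0]
```

Call:
send_rows([
  [1, 0, 0, -0.02, 0, 0, 0],
  [1, 0, 0, -0.025, 0, 0, 0],
  [1, -0.02, -0.005, 0, 0, 0, 0],
  [1, -0.04, -0.01, 0, 0, 0, 0],
  [1, -0.046, -0.011, 0, 0, 0, 0],
  [1, -0.046, -0.011, 0, 0, 0, 0],
  [1, -0.046, -0.011, 0, 0, 0, 0],
  [1, -0.04, -0.01, 0, 0, 0, 0],
  [1, -0.02, -0.005, 0, 0, 0, 0],
  [1, 0, 0, 0.01, 0, 0, 0],
])

```text
time_s: 4.95
eef_pos: [451.3, -23.5, 91.8]
ee_rot: [0.001, 0.69, 0.724, 0.0]
force: [0.1, -0.1, -2.5]
grip_width: 0.13
grip_force: 58.7
```

Call:
send_rows([
  [1, 0, 0, 0.015, 0, 0, 0],
  [1, 0, 0, 0.012, 0, 0, 0],
  [1, 0, 0, 0.007, 0, 0, 0],
  [1, 0, 0, 0.004, 0, 0, 0],
  [1, 0, 0, 0, 0, 0, 0],
  [-1, 0, 0, 0, 0, 0, 0],
  [-1, 0, 0, 0, 0, 0, 0],
  [-1, 0, 0, 0, 0, 0, 0],
  [-1, 0, 0, 0, 0, 0, 0],
  [-1, 0, 0, 0, 0, 0, 0],
])

```text
time_s: 6.2
eef_pos: [451.2, -22.5, 53.7]
ee_rot: [0.0, 0.689, 0.725, 0.0]
force: [-0.3, -0.0, 0.0]
grip_width: 0.998
grip_force: 0.0
```

Run:
```python
from h import *
s=ctrl.sense(); print(s['eef_pos'],s['ee_rot'],s['joints'])
plan([495,-260,210],15,7,-1)
```

```text
[451.23107203 -22.51394584  53.70409086] [2.14541398e-05 6.88963186e-01 7.24796336e-01 2.99406101e-06] [-3.10195758e-01  3.96777012e-01  1.91502502e+00 -1.79813185e-05
  8.29749374e-01 -3.60864770e-01]
opt False [ 0.     0.    -0.211] |w|deg 12.1 j6 -0.36
opt True [ 0.   -0.    2.93] |w|deg 167.9 j6 -0.36
[-1, -0.0342, 0.0045, -0.0223, 0.0, 0.0, -0.0302]
[-1, -0.0343, 0.0035, -0.0223, 0.0, 0.0, -0.0302]
[-1, -0.0344, 0.0025, -0.0223, 0.0, 0.0, -0.0302]
[-1, -0.0345, 0.0014, -0.0223, 0.0, 0.0, -0.0302]
[-1, -0.0345, 0.0004, -0.0223, 0.0, 0.0, -0.0302]
[-1, -0.0345, -0.0007, -0.0223, 0.0, 0.0, -0.0302]
[-1, -0.0345, -0.0017, -0.0223, 0.0, 0.0, -0.0302]
```

Call:
send_rows([
  [-1, 0, 0, -0.05, 0, 0, 0],
  [-1, 0, 0, -0.06, 0, 0, 0],
  [-1, -0.034, 0.0045, -0.0225, 0, 0, -0.03],
  [-1, -0.034, 0.0035, -0.0225, 0, 0, -0.03],
  [-1, -0.0345, 0.0025, 0, 0, 0, -0.03],
  [-1, -0.0345, 0.0015, 0, 0, 0, -0.03],
  [-1, -0.0345, 0.0005, 0, 0, 0, -0.03],
  [-1, -0.0345, -0.0005, 0, 0, 0, -0.03],
  [-1, -0.0345, -0.0015, 0, 0, 0, -0.03],
  [-1, 0, 0, 0, 0, 0, 0],
])

```text
time_s: 7.45
eef_pos: [495.3, -261.2, 208.1]
ee_rot: [-0.0, 0.61, 0.792, -0.0]
force: [0.1, 0.7, -0.4]
grip_width: 1.0
grip_force: 0.0
```

Run:
```python
from h import *
np.set_printoptions(precision=1,suppress=True)
p=ctrl.capture('wrist'); print(ctrl.sense()['eef_pos'],ctrl.sense()['ee_rot'],ray(p,(0,0))[0])
for n,z in dict(vial_holder_mid=54,fence_face=25,jig=0).items():
    for r in ctrl.landmark_of(n,p)[:2]: print(n,r['score'],np.array(r['point']),atz(p,r['point'],z))
g=cv2.resize(p['img'][20:300,140:540,::-1],None,fx=2,fy=2,interpolation=3);cv2.imwrite('pics/w2c.png',g)
```

```text
[ 495.2 -259.9  208.2] [-0.   0.6  0.8  0. ] [ 475.8 -187.4  350. ]
vial_holder_mid 0.96 [333.2 186.2] [ 504.2 -263.7   54. ]
fence_face 0.86 [393.9 169. ] [ 559.1 -239.6   25. ]
```

View pics/w2c.png

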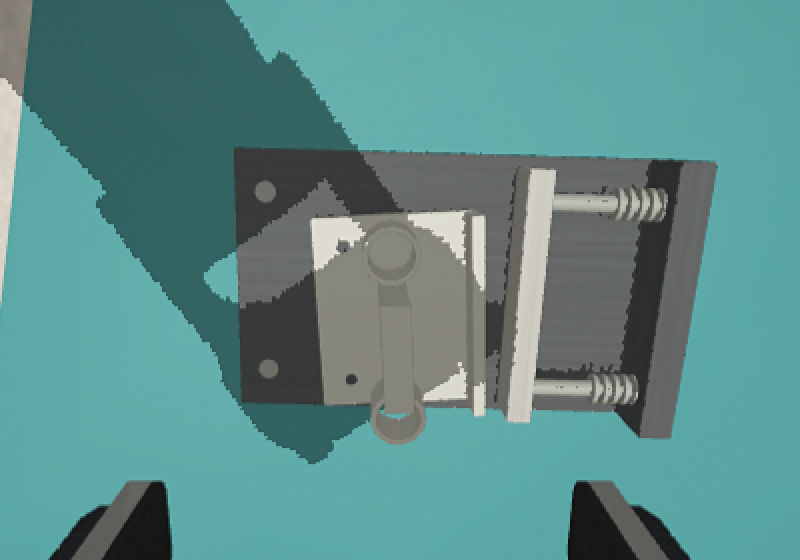

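The crop shows the vial holder on the jig with web top at about (397,358) and flange edge from (485,216) to (485,415), a little skewed and short of the fence. The fence's front top edge runs from (529,168) to (509,421), and the bed corners are (235,148) and (242,403).

Run:
```python
from h import *
np.set_printoptions(precision=1,suppress=True)
p=ctrl.capture('wrist')
def seg(n,a,b,z):
    f=lambda u:(140+u[0]/2,20+u[1]/2)
    A=atz(p,f(a),z);B=atz(p,f(b),z);d=A-B;print(n,(A+B)[:2]/2,np.linalg.norm(d),'xyaw',np.degrees(np.arctan2(d[1],d[0]))-90)
seg('flange',(485,216),(485,415),42)
seg('footback',(311,220),(323,404),18)
seg('holes',(343,246),(351,380),18)
seg('sockets',(390,249),(398,412),70)
seg('web',(398,305),(398,412),98)
seg('fencefront',(529,168),(508,421),39.5)
seg('fenceback',(556,170),(531,421),39.5)
seg('blockback',(716,163),(670,438),44)
seg('bedback',(235,148),(242,403),10)
seg('bedscrews',(265,191),(268,368),10)
```

```text
flange [ 548.1 -246.9] 94.91347332515667 xyaw 17.848195362216302
footback [ 472.4 -271.2] 94.20468614204164 xyaw 17.29425365705849
holes [ 486.6 -267. ] 68.63772001227126 xyaw 17.733083562066753
sockets [ 506.2 -256.8] 71.62928130426774 xyaw 18.29105472181459
web [ 507.4 -259.4] 43.31576385925851 xyaw 15.678340883884061
fencefront [ 560.8 -235.1] 119.39341721514553 xyaw 14.018298471165295
fenceback [ 572.1 -232.5] 118.56364201590982 xyaw 13.711471106678104
blockback [ 637.5 -217.1] 128.6930887606352 xyaw 13.660255918254052
bedback [ 430.1 -266.8] 129.56147677343012 xyaw 13.253912655409422
bedscrews [ 443.6 -263.4] 90.09888767988794 xyaw 13.355496893286741
```

Run:
```python
from h import *
print(ctrl.sense()['eef_pos']);plan([507.3,-260,62],17.7,4,-1)
```

```text
[ 495.4491822  -258.6342911   208.83367385]
opt False [ 0.    -0.    -0.047] |w|deg 2.7 j6 -0.95
opt True [-0.    -0.     3.094] |w|deg 177.3 j6 -0.95
[-1, -0.0011, 0.0028, 0.0367, 0.0, -0.0, -0.0119]
[-1, -0.0011, 0.0028, 0.0367, 0.0, -0.0, -0.0119]
[-1, -0.0012, 0.0027, 0.0367, 0.0, -0.0, -0.0119]
[-1, -0.0012, 0.0027, 0.0367, 0.0, -0.0, -0.0119]
```

Call:
send_rows([
  [-1, -0.001, 0.003, 0.037, 0, 0, -0.012],
  [-1, -0.001, 0.003, 0.037, 0, 0, -0.012],
  [-1, -0.001, 0.003, 0.037, 0, 0, -0.012],
  [-1, -0.001, 0.002, 0.035, 0, 0, -0.012],
  [1, 0, 0, 0, 0, 0, 0],
  [1, 0, 0, 0, 0, 0, 0],
  [1, 0, 0, 0, 0, 0, 0],
  [1, 0, 0, 0, 0, 0, 0],
  [1, 0, 0, 0, 0, 0, 0],
  [1, 0, 0, 0, 0, 0, 0],
], squeeze=60)

```text
time_s: 8.95
eef_pos: [507.2, -260.6, 63.5]
ee_rot: [0.0, 0.59, 0.807, -0.0]
force: [-3.7, 0.1, 6.8]
grip_width: 0.132
grip_force: 61.1
```

Run:
```python
from h import *
s=ctrl.sense();print(s['eef_pos'])
plan([400,-20,0],0,4,1,src=[507.3,-260,0])
print();plan([502,243,0],0,8,1,src=[507.3,-260,0])
```

```text
[ 507.17364426 -260.61542735   63.4618487 ]
opt False [0.    0.001 0.309] |w|deg 17.7 j6 -0.99
opt True [-1.000e-03  0.000e+00 -2.833e+00] |w|deg 162.3 j6 -0.99
[1, 0.0653, -0.0073, -0.0, 0.0001, 0.0002, 0.0772]
[1, 0.0646, -0.0123, -0.0, 0.0001, 0.0002, 0.0772]
[1, 0.0634, -0.0173, -0.0, 0.0001, 0.0002, 0.0772]
[1, 0.0619, -0.0221, -0.0, 0.0001, 0.0002, 0.0772]

opt False [0.    0.001 0.309] |w|deg 17.7 j6 -0.99
opt True [-1.000e-03  0.000e+00 -2.833e+00] |w|deg 162.3 j6 -0.99
[1, 0.0601, 0.0185, -0.0, 0.0, 0.0001, 0.0386]
[1, 0.0608, 0.0161, -0.0, 0.0, 0.0001, 0.0386]
[1, 0.0613, 0.0138, -0.0, 0.0, 0.0001, 0.0386]
[1, 0.0618, 0.0114, -0.0, 0.0, 0.0001, 0.0386]
[1, 0.0622, 0.009, -0.0, 0.0, 0.0001, 0.0386]
[1, 0.0625, 0.0066, -0.0, 0.0, 0.0001, 0.0386]
[1, 0.0627, 0.0042, -0.0, 0.0, 0.0001, 0.0386]
[1, 0.0629, 0.0018, -0.0, 0.0, 0.0001, 0.0386]
```

Call:
send_rows([
  [1, 0, 0, -0.035, 0, 0, 0],
  [1, 0, 0, -0.045, 0, 0, 0],
  [1, 0, 0, -0.045, 0, 0, 0],
  [1, 0.04, 0.0123, 0, 0, 0, 0.0258],
  [1, 0.04, 0.0113, 0, 0, 0, 0.0258],
  [1, 0.0405, 0.0103, 0, 0, 0, 0.0258],
  [1, 0.041, 0.0092, 0, 0, 0, 0.0258],
  [1, 0.041, 0.0082, 0, 0, 0, 0.0258],
  [1, 0.041, 0.0071, 0, 0, 0, 0.0258],
  [1, 0.0415, 0.006, 0, 0, 0, 0.0258],
])

```text
time_s: 10.2
eef_pos: [504.0, 33.6, 187.3]
ee_rot: [-0.0, 0.661, 0.751, -0.0]
force: [0.7, -0.9, -4.0]
grip_width: 0.133
grip_force: 59.7
```

Call:
send_rows([
  [1, 0.0415, 0.005, 0, 0, 0, 0.0258],
  [1, 0.0415, 0.0039, 0, 0, 0, 0.0258],
  [1, 0.042, 0.0028, 0, 0, 0, 0.0258],
  [1, 0.042, 0.0018, 0, 0, 0, 0.0258],
  [1, 0.042, 0.0007, 0, 0, 0, 0.0258],
  [1, 0, 0, 0.03, 0, 0, 0],
  [1, 0, 0, 0.03, 0, 0, 0],
  [1, 0, 0, 0.02, 0, 0, 0],
  [1, 0, 0, 0.01, 0, 0, 0],
  [1, 0, 0, 0, 0, 0, 0],
])

```text
time_s: 11.45
eef_pos: [502.5, 241.8, 97.4]
ee_rot: [-0.0, 0.707, 0.707, -0.0]
force: [0.5, 0.8, -2.2]
grip_width: 0.13
grip_force: 59.4
```

Call:
send_rows([
  [1, 0.002, 0.002, 0.018, 0, 0, 0],
  [1, 0, 0, 0.012, 0, 0, 0],
  [1, 0, 0, 0.006, 0, 0, 0],
  [1, 0, 0, 0.004, 0, 0, 0],
  [1, 0, 0, 0, 0, 0, 0],
  [-1, 0, 0, 0, 0, 0, 0],
  [-1, 0, 0, 0, 0, 0, 0],
  [-1, 0, 0, 0, 0, 0, 0],
  [-1, 0, 0, 0, 0, 0, 0],
  [-1, 0, 0, 0, 0, 0, 0],
])

```text
time_s: 12.7
eef_pos: [504.7, 243.8, 57.7]
ee_rot: [0.0, 0.707, 0.707, 0.0]
force: [0.4, 0.1, 0.7]
grip_width: 0.999
grip_force: 0.0
```

Run:
```python
from h import *
s=ctrl.sense();print(s['eef_pos'])
plan([445,-24,0],2.9,6,-1,src=[*s['eef_pos'][:2],0])
```

```text
[504.72308414 243.81118682  57.74533866]
opt False [ 0.    -0.    -0.051] |w|deg 3.0 j6 0.24
opt True [-0.   -0.    3.09] |w|deg 177.0 j6 0.24
[-1, -0.0446, -0.0099, -0.0, 0.0, -0.0, -0.0086]
[-1, -0.0446, -0.0103, -0.0, 0.0, -0.0, -0.0086]
[-1, -0.0445, -0.0107, -0.0, 0.0, -0.0, -0.0086]
[-1, -0.0444, -0.0111, -0.0, 0.0, -0.0, -0.0086]
[-1, -0.0443, -0.0114, -0.0, 0.0, -0.0, -0.0086]
[-1, -0.0442, -0.0118, -0.0, 0.0, -0.0, -0.0086]
```

Released. I'll go up and over to the hook bracket, then take a look.

Call:
send_rows([
  [-1, 0, 0, -0.05, 0, 0, 0],
  [-1, 0, 0, -0.05, 0, 0, 0],
  [-1, 0, 0, -0.05, 0, 0, 0],
  [-1, -0.0445, -0.01, 0, 0, 0, -0.0086],
  [-1, -0.0445, -0.01, 0, 0, 0, -0.0086],
  [-1, -0.0445, -0.011, 0, 0, 0, -0.0086],
  [-1, -0.0445, -0.011, 0, 0, 0, -0.0086],
  [-1, -0.0445, -0.0115, 0, 0, 0, -0.0086],
  [-1, -0.044, -0.012, 0, 0, 0, -0.0086],
  [-1, 0, 0, 0, 0, 0, 0],
])

```text
time_s: 13.95
eef_pos: [444.3, -26.1, 207.8]
ee_rot: [0.0, 0.69, 0.723, -0.0]
force: [0.6, -0.4, 0.2]
grip_width: 1.004
grip_force: 0.0
```

Run:
```python
from h import *
np.set_printoptions(precision=1,suppress=True)
p=ctrl.capture('wrist'); print(ctrl.sense()['eef_pos'])
for r in ctrl.landmark_of('hook_bracket_mid',p)[:2]: print(r['score'],np.array(r['point']),atz(p,r['point'],44))
q=ctrl.capture('scene')
for n in('vial_holder_mid','tray'): 
  for r in ctrl.landmark_of(n,q)[:2]: print(n,r['score'],np.array(r['point']),atz(q,r['point'],48 if 'vial' in n else 0))
a=cv2.resize(p['img'][60:280,220:460,::-1],(600,550),interpolation=3)
cv2.imwrite('pics/w3c.png',a)
b=cv2.resize(q['img'][120:220,330:470,::-1],None,fx=4,fy=4,interpolation=3); cv2.imwrite('pics/s3c.png',b)
```

```text
[444.6 -24.8 207.8]
0.74 [331.5 178.2] [451.  -25.7  44. ]
0.54 [590.5 157.6] [682.9   4.2  44. ]
tray 0.61 [396.  189.2] [499.1 243.9   0. ]
```

View pics/w3c.png

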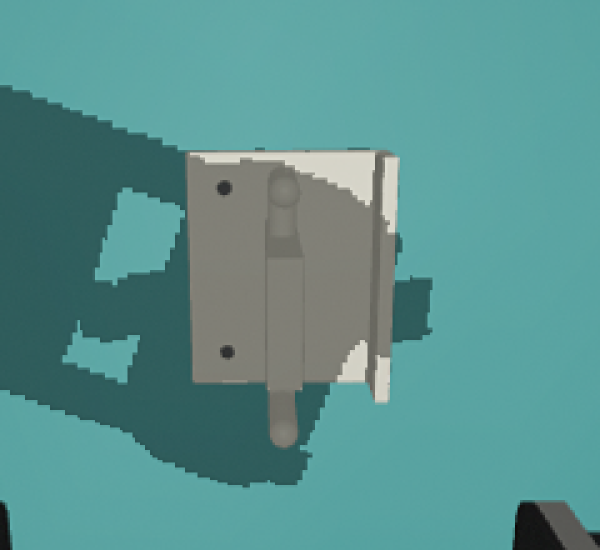

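View pics/s3c.png

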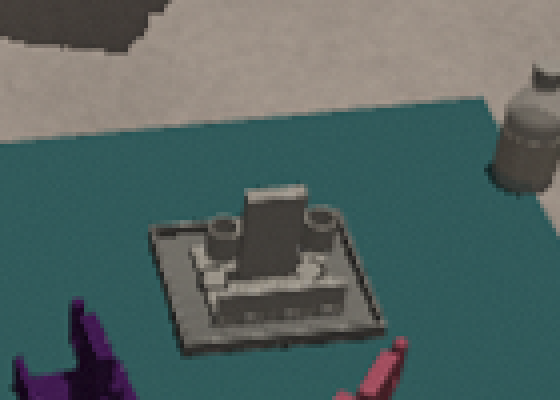

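The vial holder stands flat in the tray. The hook bracket stands on the bench, with its web top at crop (285,323) and its flange edge running from (398,157) to (389,402).

Run:
```python
from h import *
np.set_printoptions(precision=1,suppress=True)
p=ctrl.capture('wrist')
def seg(n,a,b,z):
    f=lambda u:(220+u[0]/2.5,60+u[1]/2.5)
    A=atz(p,f(a),z);B=atz(p,f(b),z);d=A-B;print(n,(A+B)[:2]/2,np.linalg.norm(d),'xyaw',np.degrees(np.arctan2(d[1],d[0]))-90)
seg('flange',(398,157),(389,402),32)
seg('footback',(187,153),(194,382),8)
seg('web',(285,258),(285,389),88)
plan([451,-24.5,52.5],2.9,4,-1)
print('to jig'); plan([502.4-20*.972,-249.5-20*.235,0],13.6,6,1,src=[451,-24.5,0])
```

```text
flange [495.1 -19.2] 95.03786669550222 xyaw 3.5526938885494843
footback [416.5 -23.6] 94.69233525370068 xyaw 3.275233645469612
web [452.5 -21.2] 43.13744292177865 xyaw 3.4431969066642267
opt False [-0. -0.  0.] |w|deg 0.1 j6 -0.37
opt True [ 0.  -0.  -3.1] |w|deg 179.9 j6 -0.37
[-1, -0.0004, 0.0015, 0.0388, -0.0, -0.0, 0.0004]
[-1, -0.0004, 0.0015, 0.0388, -0.0, -0.0, 0.0004]
[-1, -0.0004, 0.0015, 0.0388, -0.0, -0.0, 0.0004]
[-1, -0.0004, 0.0015, 0.0388, -0.0, -0.0, 0.0004]
to jig
opt False [-0.  -0.  -0.2] |w|deg 10.6 j6 -0.37
opt True [-0.  0.  3.] |w|deg 169.4 j6 -0.37
[1, -0.0385, 0.0033, -0.0, -0.0, -0.0, -0.0309]
[1, -0.0386, 0.0021, -0.0, -0.0, -0.0, -0.0309]
[1, -0.0386, 0.0009, -0.0, -0.0, -0.0, -0.0309]
[1, -0.0387, -0.0003, -0.0, -0.0, -0.0, -0.0309]
[1, -0.0386, -0.0014, -0.0, -0.0, -0.0, -0.0309]
[1, -0.0386, -0.0026, -0.0, -0.0, -0.0, -0.0309]
```

Call:
send_rows([
  [-1, 0.001, 0.003, 0.04, 0, 0, -0.007],
  [-1, 0.001, 0.002, 0.04, 0, 0, 0],
  [-1, 0, 0.002, 0.04, 0, 0, 0],
  [-1, 0, 0, 0.035, 0, 0, 0],
  [1, 0, 0, 0, 0, 0, 0],
  [1, 0, 0, 0, 0, 0, 0],
  [1, 0, 0, 0, 0, 0, 0],
  [1, 0, 0, 0, 0, 0, 0],
  [1, 0, 0, 0, 0, 0, 0],
  [1, 0, 0, 0, 0, 0, 0],
], squeeze=80)

```text
time_s: 15.5
eef_pos: [451.9, -21.7, 53.4]
ee_rot: [0.0, 0.686, 0.727, 0.0]
force: [-2.2, 0.8, 6.8]
grip_width: 0.128
grip_force: 80.4
```

Run:
```python
from h import *
s=ctrl.sense();print(s['eef_pos'])
plan([502.4-20*.972,-249.5-20*.235,0],13.6,6,1,src=[*s['eef_pos'][:2],0])
```

```text
[451.88397019 -21.72403891  53.43983919]
opt False [ 0.001  0.    -0.18 ] |w|deg 10.3 j6 -0.37
opt True [ 1.000e-03 -1.000e-03  2.962e+00] |w|deg 169.7 j6 -0.37
[1, -0.039, 0.0029, 0.0, 0.0002, 0.0001, -0.0299]
[1, -0.0391, 0.0018, 0.0, 0.0002, 0.0001, -0.0299]
[1, -0.0391, 0.0006, 0.0, 0.0002, 0.0001, -0.0299]
[1, -0.0391, -0.0006, 0.0, 0.0002, 0.0001, -0.0299]
[1, -0.0391, -0.0017, 0.0, 0.0002, 0.0001, -0.0299]
[1, -0.039, -0.0029, 0.0, 0.0002, 0.0001, -0.0299]
```

Call:
send_rows([
  [1, 0, 0, -0.025, 0, 0, 0],
  [1, 0, 0, -0.03, 0, 0, 0],
  [1, -0.025, 0.0019, 0, 0, 0, -0.02],
  [1, -0.039, 0.0024, 0, 0, 0, -0.03],
  [1, -0.039, 0.0012, 0, 0, 0, -0.03],
  [1, -0.039, 0, 0, 0, 0, -0.03],
  [1, -0.039, -0.0012, 0, 0, 0, -0.03],
  [1, -0.034, -0.002, 0, 0, 0, -0.025],
  [1, -0.02, -0.0022, 0, 0, 0, -0.0145],
  [1, 0, 0, 0, 0, 0, 0],
])

```text
time_s: 16.75
eef_pos: [483.1, -255.7, 107.4]
ee_rot: [-0.0, 0.619, 0.785, -0.0]
force: [-0.8, 0.2, -2.9]
grip_width: 0.13
grip_force: 78.9
```

```bash
cat > m.py <<'E'
from h import *
np.set_printoptions(precision=2,suppress=True)
s=ctrl.sense(); print(s['eef_pos'],s['force'],s['grip_force'])
a=np.radians(13.6);X=np.array([np.cos(a),np.sin(a)]);Y=np.array([-X[1],X[0]])
d=s['eef_pos'][:2]-np.array([502.4,-249.5]); q=s['ee_rot']
T=Ro.from_quat([q[1],q[2],q[3],q[0]]).as_matrix()
print('tcp in jig',d@X,d@Y,'yaw',np.degrees(np.arctan2(T[1,1],T[0,1])),'tilt z',T[:,2],'F in jig',s['force'][:2]@X,s['force'][:2]@Y)
E
python3 m.py
```

```text
[ 483.1  -255.71  107.35] [-0.85  0.2  -2.88] 78.89659881591797
tcp in jig -20.21863969832129 -1.4959140202541301 yaw 13.49414639595496 tilt z [-0.  0. -1.] F in jig -0.7777874260350761 0.3918033263525266
```

Call:
send_rows([
  [1, 0.0015, 0, 0.018, 0, 0, 0],
  [1, 0, 0, 0.013, 0, 0, 0],
  [1, 0, 0, 0.008, 0, 0, 0],
  [1, 0, 0, 0.004, 0, 0, 0],
  [1, 0, 0, 0.001, 0, 0, 0],
  [1, 0, 0.005, 0, 0, 0, 0],
  [1, 0, 0.008, 0, 0, 0, 0],
  [1, 0, 0.008, 0, 0, 0, 0],
  [1, 0, 0.004, 0, 0, 0, 0],
  [1, 0, 0, 0, 0, 0, 0],
])

```text
time_s: 18.0
eef_pos: [507.6, -247.3, 63.6]
ee_rot: [-0.0, 0.618, 0.786, -0.0]
force: [-0.5, 0.5, -2.2]
grip_width: 0.127
grip_force: 79.0
```

```bash
python3 m.py
python3 - <<'E'
from h import *
p=ctrl.capture('wrist')
cv2.imwrite('pics/w4.png',p['img'][:,:,::-1])
E
```

```text
[ 507.56 -247.34   63.62] [-0.54  0.46 -2.23] 78.98490786552429
tcp in jig 5.519224608507754 0.8876051325595663 yaw 13.619360125948175 tilt z [-0.  0. -1.] F in jig -0.4180643801180231 0.576654420561304
```

View pics/w4.png

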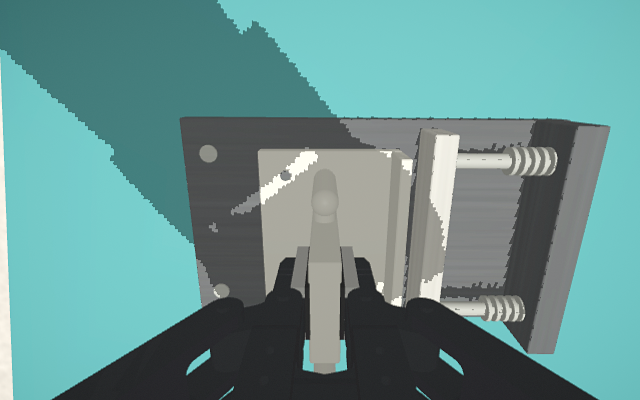

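The wrist view shows the bracket on the bed, square to the fence, with a gap of about 11 mm between its flange at (410,155) and the fence at (422,135).

Call:
send_rows([
  [1, 0, 0.003, 0.0005, 0, 0, 0],
  [1, 0, 0.003, 0, 0, 0, 0],
  [1, 0, 0.003, 0, 0, 0, 0],
  [1, 0, 0.002, 0, 0, 0, 0],
  [1, 0, 0.002, 0, 0, 0, 0],
  [1, 0, 0.002, 0, 0, 0, 0],
  [1, 0, 0.002, 0, 0, 0, 0],
  [1, 0, 0.001, 0, 0, 0, 0],
  [1, 0, 0, 0, 0, 0, 0],
  [1, 0, 0, 0, 0, 0, 0],
])

```text
time_s: 19.3
eef_pos: [524.1, -243.7, 63.7]
ee_rot: [-0.001, 0.619, 0.786, -0.001]
force: [-9.5, -2.8, 9.0]
grip_width: 0.127
grip_force: 80.8
```

```bash
python3 m.py
```

```text
[ 524.13 -243.72   63.71] [-9.46 -2.81  9.03] 80.76972842216492
tcp in jig 22.476321905218434 0.5044994118840262 yaw 13.583655497292048 tilt z [-0. -0. -1.] F in jig -9.858912827068547 -0.5058795412698405
```

Call:
send_rows([
  [1, 0, 0, -0.0005, 0, 0, 0],
  [1, 0, 0, -0.0004, 0, 0, 0],
  [1, 0, 0.001, 0, 0, 0, 0],
  [1, 0, 0.001, 0, 0, 0, 0],
  [1, 0, 0.001, 0, 0, 0, 0],
  [1, 0, 0.001, 0, 0, 0, 0],
  [1, 0, 0, 0, 0, 0, 0],
  [1, 0, 0, 0, 0, 0, 0],
  [1, 0, 0, 0, 0, 0, 0],
  [1, 0, 0, 0, 0, 0, 0],
])

```text
time_s: 20.55
eef_pos: [527.7, -242.8, 63.8]
ee_rot: [-0.001, 0.619, 0.786, -0.001]
force: [-8.2, -3.7, 2.1]
grip_width: 0.127
grip_force: 79.6
```

```bash
python3 m.py
python3 - <<'E'
from h import *
p=ctrl.capture('wrist')
g=cv2.resize(p['img'][90:340,360:640,::-1],None,fx=2.4,fy=2.4,interpolation=3);cv2.imwrite('pics/w5c.png',g)
np.set_printoptions(precision=1,suppress=True)
for n,z in dict(fence_face=25).items():
    for c in('wrist','scene','top'):
        q=p if c=='wrist' else ctrl.capture(c)
        for r in ctrl.landmark_of(n,q)[:1]:
            w=atz(q,r['point'],z)[:2]-np.array([502.4,-249.5]);a=np.radians(13.6);print(c,r['score'],'jig x',w@[np.cos(a),np.sin(a)])
E
```

```text
[ 527.72 -242.8    63.82] [-8.19 -3.74  2.13] 79.57249045372009
tcp in jig 26.180878706274708 0.560225627905035 yaw 13.574057360020376 tilt z [-0. -0. -1.] F in jig -8.840370535597353 -1.7133612568781322
wrist 0.61 jig x 69.38399816079465
scene 0.92 jig x 74.15671356440893
top 0.48 jig x 70.20463252410457
```

View pics/w5c.png

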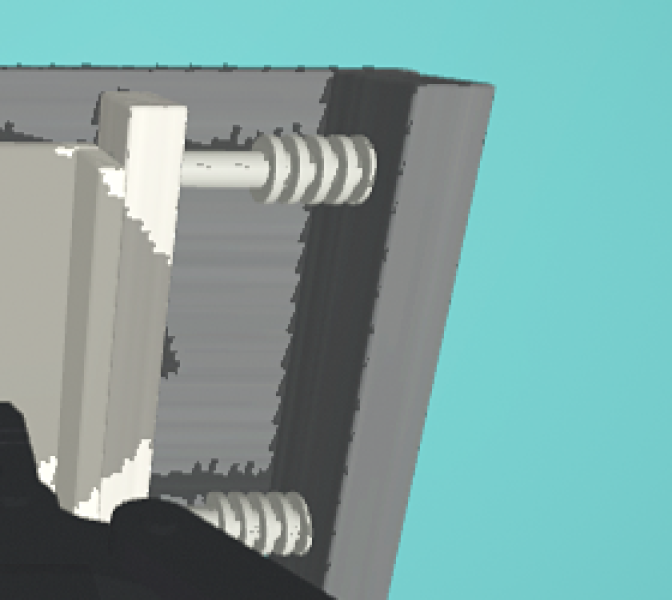

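The bracket's flange is flat against the fence. The fence's back top edge runs from (187,105) to (151,495), and the block's front top edge from (414,82) to (330,590).

Run:
```python
from h import *
p=ctrl.capture('wrist'); a=np.radians(13.6);X=np.array([np.cos(a),np.sin(a)])
f=lambda u:(360+u[0]/2.4,90+u[1]/2.4)
J=lambda u,z:round(float((atz(p,f(u),z)[:2]-np.array([502.4,-249.5]))@X),1)
for n,u,z in(('fb1',(187,105),39.5),('fb2',(151,495),39.5),('ff1',(128,105),39.5),('ff2',(102,490),39.5),('bf1',(414,82),44),('bf2',(330,590),44),('bb1',(493,87),44),('bb2',(405,540),44)): print(n,J(u,z))
```

```text
fb1 80.6
fb2 81.0
ff1 68.8
ff2 69.6
bf1 122.3
bf2 123.7
bb1 137.7
bb2 138.9
```

Call:
send_rows([
  [1, 0, 0.001, -0.0002, 0, 0, 0],
  [1, 0, 0.001, 0, 0, 0, 0],
  [1, 0, 0.001, 0, 0, 0, 0],
  [1, 0, 0.001, 0, 0, 0, 0],
  [1, 0, 0, 0, 0, 0, 0],
  [1, 0, 0, 0, 0, 0, 0],
  [1, 0, 0, 0, 0, 0, 0],
  [1, 0, 0, 0, 0, 0, 0],
  [1, 0, 0, 0, 0, 0, 0],
  [1, 0, 0, 0, 0, 0, 0],
])

```text
time_s: 22.15
eef_pos: [531.1, -242.0, 63.9]
ee_rot: [-0.001, 0.619, 0.786, -0.001]
force: [-10.5, -4.0, 1.9]
grip_width: 0.126
grip_force: 79.6
```

```bash
python3 m.py
```

```text
[ 531.15 -241.98   63.88] [-10.51  -3.95   1.91] 79.63571906089783
tcp in jig 29.71152967201071 0.5476185584897991 yaw 13.577979522578396 tilt z [-0. -0. -1.] F in jig -11.148282001439815 -1.3719595014173245
```

```bash
python3 -c "
from rig import ctrl
print(ctrl.finish_job())"
```

```text
the job is handed in; nothing more can be done
None
```

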